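# Reject the lens tube with a loose lens group

## Task

At least one of the three sealed lens tubes lying in the V-blocks has a lens group that has come loose inside. To find it, press one end of a tube down until the tube tips over the edge of its V-block, then let go: a sound tube swings back level, a loose one stays down. Lay every tube that stayed down flat in the grey reject tray without dropping it, and leave the sound ones level in their V-blocks and the other instruments where they are.

Things in the scene. Friction and masses are not known exactly. Their poses are not given: they have to be found in the camera images.
- tube_a: one of three outwardly identical sealed lens tubes: satin aluminium cylinder, black screw caps at both ends, diameter 36 mm, length 150 mm, about 0.3 kg. Origin at the middle of its axis, x axis along the tube (which may roll about x). Starts level in block_a, axis 42 mm above the plate, ends overhanging the block by about 55 mm each. Whether it is sound cannot be seen.
- tube_b: one of three outwardly identical sealed lens tubes: satin aluminium cylinder, black screw caps at both ends, diameter 36 mm, length 150 mm, about 0.3 kg. Origin at the middle of its axis, x axis along the tube (which may roll about x). Starts level in block_b, axis 42 mm above the plate, ends overhanging the block by about 55 mm each. Whether it is sound cannot be seen.
- tube_c: one of three outwardly identical sealed lens tubes: satin aluminium cylinder, black screw caps at both ends, diameter 36 mm, length 150 mm, about 0.3 kg. Origin at the middle of its axis, x axis along the tube (which may roll about x). Starts level in block_c, axis 42 mm above the plate, ends overhanging the block by about 55 mm each. Whether it is sound cannot be seen.
- block_a: steel V-block holding tube_a, bolted to the plate, 40 mm long (its x axis, along the groove), 52 mm wide, 38 mm high, 90 degree groove open at the top. Origin at the centre of its underside, on the plate.
- block_b: steel V-block holding tube_b, bolted to the plate, 40 mm long (its x axis, along the groove), 52 mm wide, 38 mm high, 90 degree groove open at the top. Origin at the centre of its underside, on the plate. In any block, a few newtons on top of an end cap tip a tube over the block's edge, until at about 25 degrees (24 mm down) the cap meets the plate; a sound tube swings back when let go.
- block_c: steel V-block holding tube_c, bolted to the plate, 40 mm long (its x axis, along the groove), 52 mm wide, 38 mm high, 90 degree groove open at the top. Origin at the centre of its underside, on the plate. In any block, a loose lens group (about half the tube's weight) slides to the low end, 50 mm off the middle, once that cap is pressed down about 15 mm; let go, the tube then lies tipped about 25 degrees.
- plate: fixed aluminium tooling plate under the V-blocks, 210 (x) by 420 (y) mm, 12 mm thick, with rows of small holes. Origin at the centre of its underside, on the bench.
- tray: grey plastic reject tray, open at the top, fixed, outside 206 mm (its x axis) by 126 mm (y), walls 22 mm high and 4 mm thick, floor 4 mm thick with a thin black rubber lining. Origin at the centre of its underside, on the bench. A tube lying flat in it has its axis 22 mm above the bench. It stands to the left or the right of the V-blocks.
- pin_stand: bystander, fixed: black stand with three rows of upright steel pin gauges, 150 (x) by 86 (y) mm, 40 mm high over the pins. Origin at the centre of its underside. It stands on the side opposite to the tray.
- pendant: bystander, loose, 0.65 kg: cream control pendant with white keys, a joystick and a red stop knob, 100 (x) by 190 (y) mm, 54 mm high over the knob. Origin at the foot of the middle of its long side nearer the robot.
- micrometer: bystander, loose, 0.3 kg: digital outside micrometer lying flat, about 150 mm long (x) by 70 mm, 17 mm high. Origin on the bench, in the mouth of its bow.
Mind the look-alikes: they are no part of the job. What is shaped like the tube_c but purple or red is not meant. What is shaped like the tube_b but brown or purple is not meant.

How it is judged:
By the outcome, as a careful person would: the job done as asked, in the order asked, and still so for the second after the job is handed in, with the robot touching nothing.
It also fails if it takes over 67 s, if anything falls off the work surface, if the arm or the gripper's body presses on something with over 40 N, if the wrist force passes 120 N, or if a joint passes its speed limit or range.

## Robot

A 6-joint arm with a two-finger parallel gripper is mounted at the origin on the work surface. World frame = base frame: x ahead of the robot, y to its left, z up, the work surface at z = 0. Lengths are in m, angles in rad, forces in N, time in s.
With the tool pointing down it reaches from about 0.325 to 0.925 m from the base axis. Payload 3.1 kg.
Tool frame: the origin (TCP) lies at the very end of the fingers, on their centre line; the grasp point (between the pads) lies 19 mm behind it (manip.hold_point_z is the z of the grasp point in the tool frame, in m); z points along the fingers, y is the line along which they close (so a half turn about z gives the same grasp; the last joint's range is limited). The gripper opens to 85 mm and grips with 20 to 120 N. Pads are 22 mm wide; open, the fingers measure 114 mm over their backs; the gripper's body (76 mm by 85 mm) begins 54 mm behind the grasp point. The pads swing forward as they close: fully open they stand 13 mm farther back than shut.
Start: joints at [1.015, 0.217, 1.613, -0, 1.311, -0.112], TCP at [0.268, 0.564, 0.231] pointing down, gripper open.
Joint ranges: [-2.75, 2.75], [-0.78, 2.1], [0.31, 2.55], [-1.13, 4.27], [0.13, 2.63], [-2.58, 2.58]. Speed limits (rad/s): [2.79, 2.79, 3.14, 3.14, 3.14, 3.14].

## Interface

Orientations are given as a unit quaternion [w, x, y, z].
In Python, from cell import state, viewer, manip gives the robot as it stands.
- The arm moves only by the tool carry_out, never from a script. Its argument "rows" is a list of rows, each an object of numbers: "x", "y", "z": the shift along the world's x, y, z in units of 40 mm (1.0 is 40 mm); "ax", "ay", "az": the turn, a rotation vector about the world's x, y, z in units of 5 degrees (1.0 is 5 degrees); "grip": the closure, from -1 (fully open) to 1 (shut), so that 0 is half open. A call has exactly 10 rows; each row is the pose to reach, as a shift and turn from the pose commanded when the call began; what a row does not reach only later rows make up. A row lasts 1/12 s, in which the tool goes at most 41.7 mm and 7.16 degrees, less where a joint would pass 70% of its speed; a pose out of reach is approached as far as the arm can. A call with a gripper value outside its range is refused whole. The fingers move at their own pace and stop on an object; "grip_force" is the grip in N (left out, the last holds). Time passes only in rows, so rows that repeat a pose let the fingers close, or fill a call up. It gives the time, the measured TCP pose, the force, the opening and the grip force at its end, in the units of the state.
- state(): the state, without advancing time (a new reading comes with each control period).
- viewer.snapshot(name): name is "side" or "top" or "wrist"; returns the picture (384x512x3 uint8, red, green, blue); there is no depth.
- viewer.camera_info(name): a dict with "fx", "fy", "cx", "cy" (pixels), "dist_coeffs" ([k1, k2, p1, p2, k3] as OpenCV has them; the pictures are not rectified), "cam_to_world" (4x4, takes a point from camera to world coordinates). Camera axes: x right, y up, looking along -z (the intrinsics and any distortion apply to the point x, -y, -z); pixel columns grow to the right and rows downward; lengths in m; the calibration is good to about 2 mm. A picture is of the moment at which its call begins: read the wrist's pose just before it. camera_info takes no time and is no camera call; for the wrist camera it gives the pose at the moment of the call.
- manip.sign_off(): hands the job in; it is judged then, once.
The state is a dict: "time_s": time; "q": joint angles; "qvel": joint speeds; "joint_efforts": joint torques, N m; "ee_pos": TCP position; "tcp_rot": TCP orientation; "contact_force": force on the tool from outside, world axes, zero at the start; "wrist_torque": the same for the moment, N m; "grip_width": finger opening in m; "grip_force": force on a finger pad.
Only numpy, scipy, OpenCV 4.12 (cv2) and the standard library are available. Lean on these libraries where they do the work, as an engineer would, in place of code of your own. Each camera call takes 0.05 s, during which the arm holds its last target. There are 200 camera calls.

## Working session

There is one attempt and no reset: what is moved stays moved. The work goes in short steps, Python scripts to look and compute and a tool call to move; the robot and the scene stay as the last step left them, time stands still between calls to the robot, and variables do not carry over. Pictures are saved under pics/ and viewed, at most 10 in all, crops included, and the job is handed in when it is done.

Besides the shell and the picture viewer there is one more tool, called after ">>>" as a command line: name --argument value ..., lists and objects as JSON in quotes. carry_out: Moves the arm, as the interface text tells. Its arguments: {"type":"object","properties":{"rows":{"type":"array","items":{"type":"object","properties":{"x":{"type":"number"},"y":{"type":"number"},"z":{"type":"number"},"ax":{"type":"number"},"ay":{"type":"number"},"az":{"type":"number"},"grip":{"type":"number"}}}},"grip_force":{"type":"number"}},"required":["rows"]}

```bash
mkdir -p pics; cat > h.py <<'E'
import numpy as np, cv2
from cell import state, viewer, manip
def snap(n,f):
    im=viewer.snapshot(n); cv2.imwrite('pics/'+f,im[:,:,::-1]); return im
def ray(n,uv,z):
    c=viewer.camera_info(n); K=np.array([[c['fx'],0,c['cx']],[0,c['fy'],c['cy']],[0,0,1]])
    T=np.array(c['cam_to_world']); p=cv2.undistortPoints(np.array([[uv]],float),K,np.array(c['dist_coeffs'],float))[0,0]
    d=T[:3,:3]@np.array([p[0],-p[1],-1]); o=T[:3,3]; return o+d*(z-o[2])/d[2]
def proj(n,P):
    c=viewer.camera_info(n); T=np.linalg.inv(np.array(c['cam_to_world'])); q=T[:3,:3]@np.array(P)+T[:3,3]
    K=np.array([[c['fx'],0,c['cx']],[0,c['fy'],c['cy']],[0,0,1]])
    return cv2.projectPoints(np.array([[q[0],-q[1],-q[2]]]),np.zeros(3),np.zeros(3),K,np.array(c['dist_coeffs'],float))[0].ravel()
E
python3 - <<'E'
from h import *
a=snap('top','t0.png'); b=snap('side','s0.png')
for n in('top','side'):print(n,np.round(viewer.camera_info(n)['cam_to_world'],3).tolist())
im=cv2.resize(a,(800,600),interpolation=cv2.INTER_CUBIC);cv2.imwrite('pics/t0b.png',im[:,:,::-1])
print(state()); print(manip.hold_point_z)
E
```

```text
top [[0.023, 0.99, -0.139, 0.372], [-1.0, 0.024, 0.005, -0.02], [0.008, 0.138, 0.99, 1.148], [0.0, 0.0, 0.0, 1.0]]
side [[0.957, 0.179, -0.229, 0.18], [-0.29, 0.638, -0.713, -1.026], [0.018, 0.749, 0.663, 0.995], [0.0, 0.0, 0.0, 1.0]]
{'time_s': 0.1, 'q': array([ 1.01480657e+00,  2.17712275e-01,  1.61480096e+00, -8.80094046e-07,
        1.31131516e+00, -1.12240910e-01]), 'qvel': array([ 0.00032206,  0.00061129, -0.00268092, -0.00143908,  0.00183299,
       -0.00037539]), 'joint_efforts': array([-7.21242141e-04, -3.98075044e+01, -3.04966807e+01, -1.10562037e-04,
        4.29704291e-03,  1.64182899e-05]), 'ee_pos': array([0.26793449, 0.56382421, 0.23006379]), 'tcp_rot': array([-3.66185570e-04,  2.20058236e-01,  9.75486096e-01, -1.05619258e-03]), 'contact_force': array([-0.54612494, -0.31966506,  0.38798088]), 'wrist_torque': array([-0.01193398,  0.01244244, -0.00981595]), 'grip_force': 0.0, 'grip_width': 0.08535697903914988}
-0.0187
```

View pics/t0b.png

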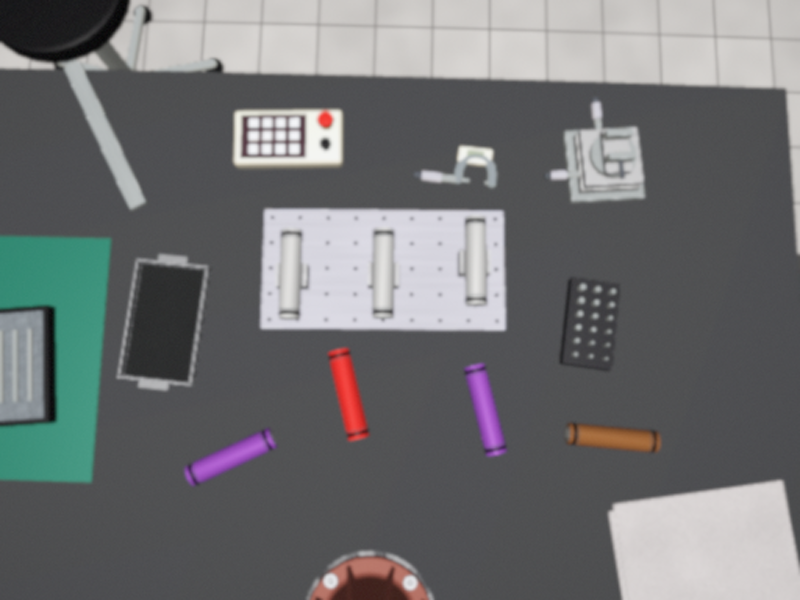

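View pics/s0.png

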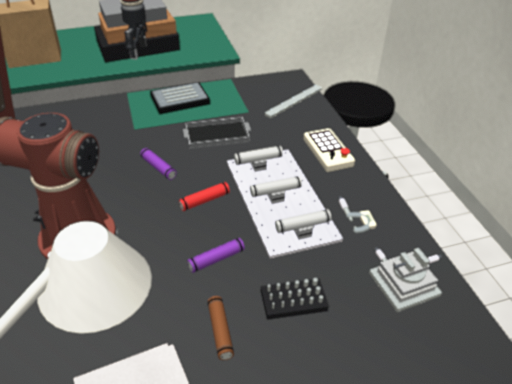

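The top view (800 px wide) shows the three tubes at columns 290, 384 and 476, rows 220-317, with the tray on the left around (163,322). The pin stand is on the right at (590,323), and the pendant (288,137) and micrometer (465,168) lie behind the plate. The side view shows the same layout. Next I'll enlarge the tube and tray area.

```bash
python3 - <<'E'
from h import *
a=cv2.imread('pics/t0.png')
c=cv2.resize(a[125:260,70:337],(801-1,405),interpolation=cv2.INTER_CUBIC)
cv2.imwrite('pics/c0.png',c)
for n,t,b in(('L',(291,232),(289,318)),('M',(384,231),(383,317)),('R',(475,219),(476,304))):
    P=[ray('top',np.array(q)/1.5625,0.054) for q in(t,b)]
    print(n,np.round(P,4).tolist(),np.round(np.mean(P,0),4),np.linalg.norm(P[0]-P[1]))
for q in((135,259),(208,265),(191,386),(118,378)):print(np.round(ray('top',np.array(q)/1.5625,0.022),4))
for q in((265,209),(504,210),(506,330),(260,329)):print('pl',np.round(ray('top',np.array(q)/1.5625,0.012),4))
E
```

```text
L [[0.636, 0.1474, 0.054], [0.4902, 0.1443, 0.054]] [0.5631 0.1459 0.054 ] 0.14588351499190824
M [[0.6416, -0.0093, 0.054], [0.4956, -0.0113, 0.054]] [ 0.5686 -0.0103  0.054 ] 0.1460274010394914
R [[0.6663, -0.163, 0.054], [0.521, -0.1654, 0.054]] [ 0.5937 -0.1642  0.054 ] 0.14533042366590695
[0.5897 0.42   0.022 ]
[0.5821 0.2929 0.022 ]
[0.3747 0.309  0.022 ]
[0.3849 0.4333 0.022 ]
pl [0.6865 0.2015 0.012 ]
pl [ 0.6953 -0.2197  0.012 ]
pl [ 0.4828 -0.2229  0.012 ]
pl [0.4745 0.1995 0.012 ]
```

View pics/c0.png

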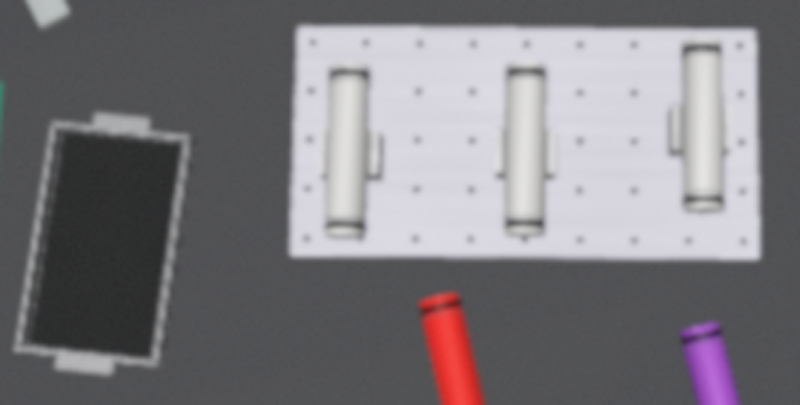

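The crop gives the tube axes in world coordinates. Tube centres are L (0.562, 0.146), M (0.568, -0.010) and R (0.593, -0.164), all yawed about 1°. The tray centre is about (0.483, 0.364), yawed about -4°. I'll move to tube L first with the fingers shut.

>>> carry_out --rows '[{"x":0.4,"y":-0.8,"z":-0.1,"az":0.5,"grip":1},{"x":0.8,"y":-1.6,"z":-0.2,"az":1,"grip":1},{"x":1.3,"y":-2.4,"z":-0.4,"az":1.6,"grip":1},{"x":1.7,"y":-3.2,"z":-0.6,"az":2.1,"grip":1},{"x":2.1,"y":-4,"z":-0.7,"az":2.6,"grip":1},{"x":2.5,"y":-4.8,"z":-0.9,"az":3.2,"grip":1},{"x":2.9,"y":-5.6,"z":-1,"az":3.7,"grip":1},{"x":3.4,"y":-6.4,"z":-1.2,"az":4.2,"grip":1},{"x":3.8,"y":-7.2,"z":-1.4,"az":4.8,"grip":1},{"x":4.2,"y":-8,"z":-1.5,"az":5.3,"grip":1}]'

```text
schema error: expected keys x, y, z, ax, ay, az, grip
```

>>> carry_out --rows '[{"x":0.4,"y":-0.8,"z":-0.1,"ax":0,"ay":0,"az":0.5,"grip":1},{"x":0.8,"y":-1.6,"z":-0.2,"ax":0,"ay":0,"az":1,"grip":1},{"x":1.3,"y":-2.4,"z":-0.4,"ax":0,"ay":0,"az":1.6,"grip":1},{"x":1.7,"y":-3.2,"z":-0.6,"ax":0,"ay":0,"az":2.1,"grip":1},{"x":2.1,"y":-4,"z":-0.7,"ax":0,"ay":0,"az":2.6,"grip":1},{"x":2.5,"y":-4.8,"z":-0.9,"ax":0,"ay":0,"az":3.2,"grip":1},{"x":2.9,"y":-5.6,"z":-1,"ax":0,"ay":0,"az":3.7,"grip":1},{"x":3.4,"y":-6.4,"z":-1.2,"ax":0,"ay":0,"az":4.2,"grip":1},{"x":3.8,"y":-7.2,"z":-1.4,"ax":0,"ay":0,"az":4.8,"grip":1},{"x":4.2,"y":-8,"z":-1.5,"ax":0,"ay":0,"az":5.3,"grip":1}]'

```text
time_s: 0.93
ee_pos: [0.436, 0.2425, 0.17]
tcp_rot: [-0.001, -0.011, 1.0, -0.0]
contact_force: [0.3, 0.0, -1.4]
grip_width: -0.0
grip_force: 0.0
```

>>> carry_out --rows '[{"x":0.3,"y":-0.7,"z":-0.3,"ax":0,"ay":0,"az":0,"grip":1},{"x":0.7,"y":-1.4,"z":-0.6,"ax":0,"ay":0,"az":0,"grip":1},{"x":1.0,"y":-2,"z":-1,"ax":0,"ay":0,"az":0,"grip":1},{"x":1.3,"y":-2.5,"z":-1.5,"ax":0,"ay":0,"az":0,"grip":1},{"x":1.3,"y":-2.5,"z":-1.9,"ax":0,"ay":0,"az":0,"grip":1},{"x":1.3,"y":-2.5,"z":-2.1,"ax":0,"ay":0,"az":0,"grip":1},{"x":1.3,"y":-2.5,"z":-2.25,"ax":0,"ay":0,"az":0,"grip":1},{"x":1.3,"y":-2.5,"z":-2.35,"ax":0,"ay":0,"az":0,"grip":1},{"x":1.3,"y":-2.5,"z":-2.4,"ax":0,"ay":0,"az":0,"grip":1},{"x":1.3,"y":-2.5,"z":-2.4,"ax":0,"ay":0,"az":0,"grip":1}]'

```text
time_s: 1.77
ee_pos: [0.4882, 0.1452, 0.0755]
tcp_rot: [0.0, -0.01, 1.0, 0.0]
contact_force: [1.1, -0.1, 0.1]
grip_width: -0.0003
grip_force: 0.0
```

```bash
python3 - <<'E'
from h import *
s=snap('wrist','w1.png'); t=snap('side','s1.png')
o=np.hstack([s[:, :],cv2.resize(t[130:280,200:400],(512,384))]);cv2.imwrite('pics/v1.png',cv2.resize(o,(800,300))[:,:,::-1])
E
```

```text
(no output)
```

View pics/v1.png

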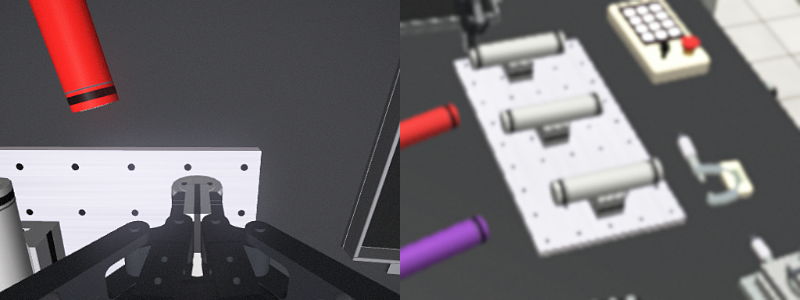

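The wrist view (left half) has the fingers centred over L's near cap at about (197,185). The side crop shows all tubes level. Pressing now.

>>> carry_out --rows '[{"x":0,"y":0,"z":-0.1,"ax":0,"ay":0,"az":0,"grip":1},{"x":0,"y":0,"z":-0.15,"ax":0,"ay":0,"az":0,"grip":1},{"x":0,"y":0,"z":-0.2,"ax":0,"ay":0,"az":0,"grip":1},{"x":0,"y":0,"z":-0.25,"ax":0,"ay":0,"az":0,"grip":1},{"x":0,"y":0,"z":-0.3,"ax":0,"ay":0,"az":0,"grip":1},{"x":0,"y":0,"z":-0.35,"ax":0,"ay":0,"az":0,"grip":1},{"x":0,"y":0,"z":-0.4,"ax":0,"ay":0,"az":0,"grip":1},{"x":0,"y":0,"z":-0.45,"ax":0,"ay":0,"az":0,"grip":1},{"x":0,"y":0,"z":-0.48,"ax":0,"ay":0,"az":0,"grip":1},{"x":0,"y":0,"z":-0.48,"ax":0,"ay":0,"az":0,"grip":1}]'

```text
time_s: 2.7
ee_pos: [0.4877, 0.1444, 0.0555]
tcp_rot: [-0.001, -0.009, 1.0, -0.0]
contact_force: [-3.1, -0.8, 1.1]
grip_width: 0.0001
grip_force: 1.4
```

>>> carry_out --rows '[{"x":0,"y":0,"z":-0.02,"ax":0,"ay":0,"az":0,"grip":1},{"x":0,"y":0,"z":-0.02,"ax":0,"ay":0,"az":0,"grip":1},{"x":0,"y":0,"z":0.1,"ax":0,"ay":0,"az":0,"grip":1},{"x":0,"y":0,"z":0.25,"ax":0,"ay":0,"az":0,"grip":1},{"x":0,"y":0,"z":0.5,"ax":0,"ay":0,"az":0,"grip":1},{"x":0,"y":0,"z":1,"ax":0,"ay":0,"az":0,"grip":1},{"x":0,"y":0,"z":1.5,"ax":0,"ay":0,"az":0,"grip":1},{"x":0.0,"y":-0.8,"z":1.6,"ax":0,"ay":0,"az":0,"grip":1},{"x":0.1,"y":-1.6,"z":1.6,"ax":0,"ay":0,"az":0,"grip":1},{"x":0.1,"y":-2.4,"z":1.6,"ax":0,"ay":0,"az":0,"grip":1}]'

```text
time_s: 3.53
ee_pos: [0.4948, 0.0477, 0.1229]
tcp_rot: [0.003, -0.01, 1.0, -0.0]
contact_force: [0.2, 0.4, -0.3]
grip_width: 0.0001
grip_force: 0.0
```

>>> carry_out --rows '[{"x":0,"y":-0.7,"z":0,"ax":0,"ay":0,"az":0,"grip":1},{"x":0,"y":-1.2,"z":-0.3,"ax":0,"ay":0,"az":0,"grip":1},{"x":0,"y":-1.5,"z":-0.6,"ax":0,"ay":0,"az":0,"grip":1},{"x":0,"y":-1.5,"z":-0.9,"ax":0,"ay":0,"az":0,"grip":1},{"x":0,"y":-1.5,"z":-1.05,"ax":0,"ay":0,"az":0,"grip":1},{"x":0,"y":-1.5,"z":-1.15,"ax":0,"ay":0,"az":0,"grip":1},{"x":0,"y":-1.5,"z":-1.22,"ax":0,"ay":0,"az":0,"grip":1},{"x":0,"y":-1.5,"z":-1.28,"ax":0,"ay":0,"az":0,"grip":1},{"x":0,"y":-1.5,"z":-1.34,"ax":0,"ay":0,"az":0,"grip":1},{"x":0,"y":-1.5,"z":-1.4,"ax":0,"ay":0,"az":0,"grip":1}]'

```text
time_s: 4.37
ee_pos: [0.4924, -0.0112, 0.0644]
tcp_rot: [-0.0, -0.01, 1.0, -0.0]
contact_force: [-1.9, 0.0, 2.5]
grip_width: 0.0002
grip_force: 1.3
```

>>> carry_out --rows '[{"x":0,"y":0,"z":-0.06,"ax":0,"ay":0,"az":0,"grip":1},{"x":0,"y":0,"z":-0.12,"ax":0,"ay":0,"az":0,"grip":1},{"x":0,"y":0,"z":-0.18,"ax":0,"ay":0,"az":0,"grip":1},{"x":0,"y":0,"z":-0.2,"ax":0,"ay":0,"az":0,"grip":1},{"x":0,"y":0,"z":-0.2,"ax":0,"ay":0,"az":0,"grip":1},{"x":0,"y":0,"z":-0.2,"ax":0,"ay":0,"az":0,"grip":1},{"x":0,"y":0,"z":-0.1,"ax":0,"ay":0,"az":0,"grip":1},{"x":0,"y":0,"z":0.05,"ax":0,"ay":0,"az":0,"grip":1},{"x":0,"y":0,"z":0.4,"ax":0,"ay":0,"az":0,"grip":1},{"x":0,"y":0,"z":1,"ax":0,"ay":0,"az":0,"grip":1}]'

```text
time_s: 5.2
ee_pos: [0.4913, -0.0114, 0.1033]
tcp_rot: [-0.001, -0.009, 1.0, 0.0]
contact_force: [0.1, 0.7, 0.2]
grip_width: -0.0003
grip_force: 0.0
```

>>> carry_out --rows '[{"x":0,"y":0,"z":0.5,"ax":0,"ay":0,"az":0,"grip":1},{"x":0.1,"y":-0.8,"z":0.5,"ax":0,"ay":0,"az":0,"grip":1},{"x":0.3,"y":-1.6,"z":0.5,"ax":0,"ay":0,"az":0,"grip":1},{"x":0.5,"y":-2.4,"z":0.5,"ax":0,"ay":0,"az":0,"grip":1},{"x":0.65,"y":-3.2,"z":0.4,"ax":0,"ay":0,"az":0,"grip":1},{"x":0.65,"y":-3.85,"z":0.2,"ax":0,"ay":0,"az":0,"grip":1},{"x":0.65,"y":-3.85,"z":-0.2,"ax":0,"ay":0,"az":0,"grip":1},{"x":0.65,"y":-3.85,"z":-0.5,"ax":0,"ay":0,"az":0,"grip":1},{"x":0.65,"y":-3.85,"z":-0.65,"ax":0,"ay":0,"az":0,"grip":1},{"x":0.65,"y":-3.85,"z":-0.75,"ax":0,"ay":0,"az":0,"grip":1}]'

```text
time_s: 6.03
ee_pos: [0.5176, -0.1646, 0.073]
tcp_rot: [-0.001, -0.01, 1.0, 0.001]
contact_force: [-1.1, 0.6, -1.2]
grip_width: 0.0003
grip_force: 0.0
```

Commanded z is now about 0.073, so I'll press R to about 0.055.

>>> carry_out --rows '[{"x":0,"y":0,"z":-0.06,"ax":0,"ay":0,"az":0,"grip":1},{"x":0,"y":0,"z":-0.12,"ax":0,"ay":0,"az":0,"grip":1},{"x":0,"y":0,"z":-0.18,"ax":0,"ay":0,"az":0,"grip":1},{"x":0,"y":0,"z":-0.24,"ax":0,"ay":0,"az":0,"grip":1},{"x":0,"y":0,"z":-0.3,"ax":0,"ay":0,"az":0,"grip":1},{"x":0,"y":0,"z":-0.36,"ax":0,"ay":0,"az":0,"grip":1},{"x":0,"y":0,"z":-0.42,"ax":0,"ay":0,"az":0,"grip":1},{"x":0,"y":0,"z":-0.45,"ax":0,"ay":0,"az":0,"grip":1},{"x":0,"y":0,"z":-0.45,"ax":0,"ay":0,"az":0,"grip":1},{"x":0,"y":0,"z":-0.45,"ax":0,"ay":0,"az":0,"grip":1}]'

```text
time_s: 6.87
ee_pos: [0.5186, -0.1655, 0.0559]
tcp_rot: [0.0, -0.009, 1.0, -0.0]
contact_force: [0.0, 0.7, 0.1]
grip_width: -0.0
grip_force: 0.1
```

>>> carry_out --rows '[{"x":0,"y":0,"z":0.1,"ax":0,"ay":0,"az":0,"grip":1},{"x":0,"y":0,"z":0.25,"ax":0,"ay":0,"az":0,"grip":1},{"x":0,"y":0,"z":0.6,"ax":0,"ay":0,"az":0,"grip":1},{"x":0,"y":0,"z":1.2,"ax":0,"ay":0,"az":0,"grip":1},{"x":0,"y":0,"z":2,"ax":0,"ay":0,"az":0,"grip":1},{"x":-0.8,"y":0,"z":2.5,"ax":0,"ay":0,"az":0,"grip":0},{"x":-1.6,"y":0,"z":2.8,"ax":0,"ay":0,"az":0,"grip":-1},{"x":-2,"y":0.5,"z":3,"ax":0,"ay":0,"az":0,"grip":-1},{"x":-2,"y":1.2,"z":3,"ax":0,"ay":0,"az":0,"grip":-1},{"x":-2,"y":2,"z":3,"ax":0,"ay":0,"az":0,"grip":-1}]'

```text
time_s: 7.7
ee_pos: [0.439, -0.086, 0.1783]
tcp_rot: [0.003, -0.008, 1.0, -0.001]
contact_force: [0.2, 0.0, -0.5]
grip_width: 0.0606
grip_force: 0.0
```

```bash
python3 - <<'E'
from h import *
s=snap('top','t2.png'); t=snap('side','s2.png')
o=np.vstack([cv2.resize(s[125:225,150:350],(600,300),interpolation=2),cv2.resize(t[140:260,200:440],(600,300),interpolation=2)]);cv2.imwrite('pics/v2.png',o[:,:,::-1])
E
```

```text
(no output)
```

View pics/v2.png

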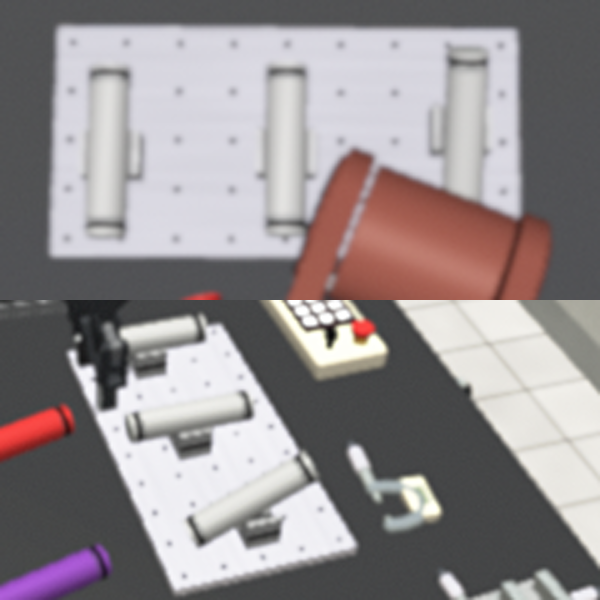

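R (lower right in the side crop, ends at about (200,530) and (303,466)) stays tipped with its near end down, while L and M are level again. I'll check the predicted pose of tipped R against the pixels.

```bash
python3 - <<'E'
from h import *
for P in([.5177,-.1654,.0291],[.6537,-.1631,.0925],[.5857,-.1643,.0608]):print(P,proj('side',P).round(1),proj('top',P).round(1))
print('side seen near',(280,232),'far',(321.2,206.4),'top far ~',(150+467/3,125+47/3+3))
print(state()['ee_pos'],state()['q'].round(2))
E
```

```text
[0.5177, -0.1654, 0.0291] [275.  233.5] [303.4 197. ]
[0.6537, -0.1631, 0.0925] [324.1 206.3] [306.  141.1]
[0.5857, -0.1643, 0.0608] [299.5 220. ] [304.7 169.6]
side seen near (280, 232) far (321.2, 206.4) top far ~ (305.66666666666663, 143.66666666666666)
[ 0.43840368 -0.08251899  0.1771392 ] [-0.34 -0.12  2.07  0.    1.19 -1.94]
```

>>> carry_out --rows '[{"x":0.3,"y":-0.4,"z":0,"ax":0,"ay":-0.7,"az":0,"grip":-1},{"x":0.6,"y":-0.8,"z":0,"ax":0,"ay":-1.4,"az":0,"grip":-1},{"x":0.9,"y":-1.2,"z":-0.1,"ax":0,"ay":-2.1,"az":0,"grip":-1},{"x":1.2,"y":-1.6,"z":-0.2,"ax":0,"ay":-2.8,"az":0,"grip":-1},{"x":1.5,"y":-2,"z":-0.4,"ax":0,"ay":-3.5,"az":0,"grip":-1},{"x":1.7,"y":-2,"z":-0.6,"ax":0,"ay":-4.2,"az":0,"grip":-1},{"x":1.8,"y":-2,"z":-0.8,"ax":0,"ay":-5,"az":0,"grip":-1},{"x":1.8,"y":-2,"z":-0.9,"ax":0,"ay":-5,"az":0,"grip":-1},{"x":1.8,"y":-2,"z":-0.9,"ax":0,"ay":-5,"az":0,"grip":-1},{"x":1.8,"y":-2,"z":-0.9,"ax":0,"ay":-5,"az":0,"grip":-1}]'

```text
time_s: 8.63
ee_pos: [0.5107, -0.166, 0.1407]
tcp_rot: [0.216, -0.009, 0.976, -0.002]
contact_force: [-0.5, -0.3, -0.1]
grip_width: 0.0854
grip_force: 0.0
```

>>> carry_out --rows '[{"x":0.25,"y":0,"z":-0.5,"ax":0,"ay":0,"az":0,"grip":-1},{"x":0.45,"y":0,"z":-1,"ax":0,"ay":0,"az":0,"grip":-1},{"x":0.65,"y":0,"z":-1.5,"ax":0,"ay":0,"az":0,"grip":-1},{"x":0.8,"y":0,"z":-1.9,"ax":0,"ay":0,"az":0,"grip":-1},{"x":0.92,"y":0,"z":-2.2,"ax":0,"ay":0,"az":0,"grip":-1},{"x":1.02,"y":0,"z":-2.4,"ax":0,"ay":0,"az":0,"grip":-1},{"x":1.1,"y":0,"z":-2.6,"ax":0,"ay":0,"az":0,"grip":-1},{"x":1.15,"y":0,"z":-2.7,"ax":0,"ay":0,"az":0,"grip":-1},{"x":1.15,"y":0,"z":-2.7,"ax":0,"ay":0,"az":0,"grip":-1},{"x":1.15,"y":0,"z":-2.7,"ax":0,"ay":0,"az":0,"grip":-1}]'

```text
time_s: 9.47
ee_pos: [0.5568, -0.1657, 0.0326]
tcp_rot: [0.217, -0.009, 0.976, -0.002]
contact_force: [0.2, 0.4, 0.6]
grip_width: 0.0855
grip_force: 0.0
```

```bash
python3 - <<'E'
from h import *
s=snap('wrist','w3.png'); t=snap('side','s3.png')
o=np.hstack([s,cv2.resize(t[160:280,220:380],(512,384),interpolation=2)]);cv2.imwrite('pics/v3.png',cv2.resize(o,(800,300))[:,:,::-1])
E
```

```text
(no output)
```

View pics/v3.png

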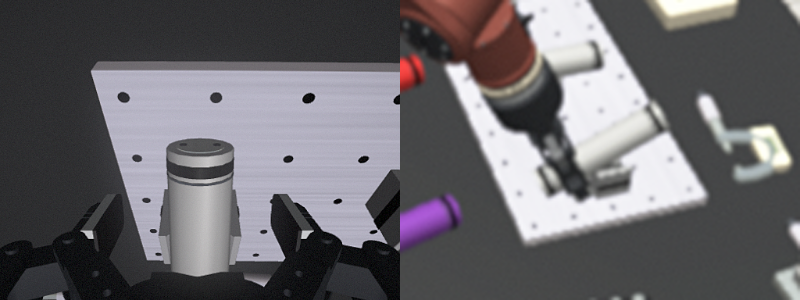

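The wrist view shows the tube centred between the open fingers (columns 110 and 285, tube at 201). The side crop shows the gripper aligned with the tilted tube, clear of the block. Closing.

>>> carry_out --grip_force 70 --rows '[{"x":0,"y":0,"z":0,"ax":0,"ay":0,"az":0,"grip":0.2},{"x":0,"y":0,"z":0,"ax":0,"ay":0,"az":0,"grip":1},{"x":0,"y":0,"z":0,"ax":0,"ay":0,"az":0,"grip":1},{"x":0,"y":0,"z":0,"ax":0,"ay":0,"az":0,"grip":1},{"x":0,"y":0,"z":0,"ax":0,"ay":0,"az":0,"grip":1},{"x":0,"y":0,"z":0,"ax":0,"ay":0,"az":0,"grip":1},{"x":0,"y":0,"z":0,"ax":0,"ay":0,"az":0,"grip":1},{"x":0,"y":0,"z":0,"ax":0,"ay":0,"az":0,"grip":1},{"x":0,"y":0,"z":0,"ax":0,"ay":0,"az":0,"grip":1},{"x":0,"y":0,"z":0,"ax":0,"ay":0,"az":0,"grip":1}]'

```text
time_s: 10.4
ee_pos: [0.556, -0.1645, 0.0325]
tcp_rot: [0.216, -0.009, 0.976, -0.001]
contact_force: [-3.6, 3.5, 6.8]
grip_width: 0.0341
grip_force: 68.7
```

The opening reads 34 mm on a 36 mm tube, so the pads sit a bit high. I'll open, go 5 mm deeper and grip again.

>>> carry_out --grip_force 70 --rows '[{"x":0,"y":0,"z":0,"ax":0,"ay":0,"az":0,"grip":-0.2},{"x":0,"y":0,"z":0,"ax":0,"ay":0,"az":0,"grip":-0.2},{"x":0.05,"y":0,"z":-0.11,"ax":0,"ay":0,"az":0,"grip":-0.2},{"x":0.05,"y":0,"z":-0.11,"ax":0,"ay":0,"az":0,"grip":-0.2},{"x":0.05,"y":0,"z":-0.11,"ax":0,"ay":0,"az":0,"grip":1},{"x":0.05,"y":0,"z":-0.11,"ax":0,"ay":0,"az":0,"grip":1},{"x":0.05,"y":0,"z":-0.11,"ax":0,"ay":0,"az":0,"grip":1},{"x":0.05,"y":0,"z":-0.11,"ax":0,"ay":0,"az":0,"grip":1},{"x":0.05,"y":0,"z":-0.11,"ax":0,"ay":0,"az":0,"grip":1},{"x":0.05,"y":0,"z":-0.11,"ax":0,"ay":0,"az":0,"grip":1}]'

```text
time_s: 11.23
ee_pos: [0.5579, -0.1647, 0.0274]
tcp_rot: [0.216, -0.009, 0.976, -0.001]
contact_force: [-2.4, 3.9, 4.1]
grip_width: 0.0346
grip_force: 69.1
```

>>> carry_out --rows '[{"x":0,"y":0,"z":0.1,"ax":0,"ay":0,"az":0,"grip":1},{"x":0,"y":0,"z":0.25,"ax":0,"ay":0,"az":0,"grip":1},{"x":0,"y":0,"z":0.5,"ax":0,"ay":0,"az":0,"grip":1},{"x":0,"y":0,"z":0.8,"ax":0,"ay":0,"az":0,"grip":1},{"x":0,"y":0,"z":1.1,"ax":0,"ay":0,"az":0,"grip":1},{"x":0,"y":0,"z":1.5,"ax":0,"ay":0,"az":0,"grip":1},{"x":0,"y":0,"z":1.9,"ax":0,"ay":0,"az":0,"grip":1},{"x":0,"y":0,"z":2.3,"ax":0,"ay":0,"az":0,"grip":1},{"x":0,"y":0,"z":2.7,"ax":0,"ay":0,"az":0,"grip":1},{"x":0,"y":0,"z":3,"ax":0,"ay":0,"az":0,"grip":1}]'

```text
time_s: 12.07
ee_pos: [0.5592, -0.1663, 0.151]
tcp_rot: [0.218, -0.009, 0.976, -0.003]
contact_force: [0.2, -0.3, -2.2]
grip_width: 0.0347
grip_force: 69.8
```

```bash
python3 - <<'E'
from h import *
s=snap('wrist','w4.png'); t=snap('side','s4.png')
o=np.hstack([s,cv2.resize(t[100:280,180:420],(512,384),interpolation=2)]);cv2.imwrite('pics/v4.png',cv2.resize(o,(800,300))[:,:,::-1])
print(state()['contact_force'],state()['wrist_torque'])
E
```

```text
[ 0.05383576 -0.64337044 -2.37962023] [-0.08469007  0.39053146 -0.02915768]
```

View pics/v4.png

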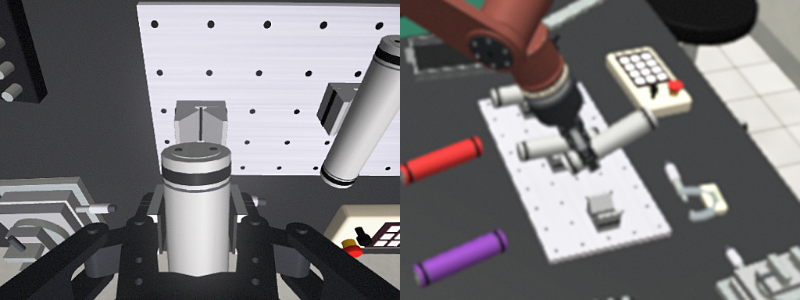

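The tube is held firmly and aligned, and block R is empty at (200,120) in the wrist view. Carrying it to the tray while levelling it.

>>> carry_out --rows '[{"x":0,"y":0.2,"z":0.2,"ax":0,"ay":0.5,"az":0,"grip":1},{"x":-0.1,"y":0.5,"z":0.4,"ax":0,"ay":1,"az":0,"grip":1},{"x":-0.2,"y":1,"z":0.5,"ax":0,"ay":1.5,"az":0,"grip":1},{"x":-0.3,"y":1.6,"z":0.5,"ax":0,"ay":2,"az":0,"grip":1},{"x":-0.4,"y":2.2,"z":0.5,"ax":0,"ay":2.5,"az":0,"grip":1},{"x":-0.5,"y":2.8,"z":0.5,"ax":0,"ay":3,"az":0,"grip":1},{"x":-0.6,"y":3.4,"z":0.5,"ax":0,"ay":3.5,"az":0,"grip":1},{"x":-0.8,"y":4,"z":0.5,"ax":0,"ay":4,"az":0,"grip":1},{"x":-1,"y":4.6,"z":0.5,"ax":0,"ay":4.5,"az":0,"grip":1},{"x":-1.2,"y":5.2,"z":0.5,"ax":0,"ay":5,"az":0,"grip":1}]'

```text
time_s: 13.0
ee_pos: [0.5096, 0.0437, 0.167]
tcp_rot: [-0.001, -0.009, 1.0, 0.0]
contact_force: [0.2, -0.0, -3.6]
grip_width: 0.0345
grip_force: 69.9
```

>>> carry_out --rows '[{"x":-0.1,"y":0.6,"z":0,"ax":0,"ay":0,"az":0,"grip":1},{"x":-0.3,"y":1.3,"z":0,"ax":0,"ay":0,"az":0,"grip":1},{"x":-0.5,"y":2,"z":0,"ax":0,"ay":0,"az":0,"grip":1},{"x":-0.7,"y":2.7,"z":0,"ax":0,"ay":0,"az":-0.2,"grip":1},{"x":-0.9,"y":3.4,"z":0,"ax":0,"ay":0,"az":-0.3,"grip":1},{"x":-1.1,"y":4.1,"z":0,"ax":0,"ay":0,"az":-0.4,"grip":1},{"x":-1.3,"y":4.8,"z":0,"ax":0,"ay":0,"az":-0.5,"grip":1},{"x":-1.5,"y":5.4,"z":0,"ax":0,"ay":0,"az":-0.7,"grip":1},{"x":-1.6,"y":6,"z":0,"ax":0,"ay":0,"az":-0.9,"grip":1},{"x":-1.65,"y":6.6,"z":0,"ax":0,"ay":0,"az":-1,"grip":1}]'

```text
time_s: 13.83
ee_pos: [0.443, 0.3076, 0.1667]
tcp_rot: [-0.001, 0.034, 0.999, -0.0]
contact_force: [-0.5, -0.5, -1.7]
grip_width: 0.0343
grip_force: 69.9
```

>>> carry_out --rows '[{"x":0,"y":0.5,"z":0,"ax":0,"ay":0,"az":0,"grip":1},{"x":0.05,"y":1,"z":0,"ax":0,"ay":0,"az":0,"grip":1},{"x":0.05,"y":1.4,"z":0,"ax":0,"ay":0,"az":0,"grip":1},{"x":0.05,"y":1.48,"z":-0.3,"ax":0,"ay":0,"az":0,"grip":1},{"x":0.05,"y":1.48,"z":-0.7,"ax":0,"ay":0,"az":0,"grip":1},{"x":0.05,"y":1.48,"z":-1.2,"ax":0,"ay":0,"az":0,"grip":1},{"x":0.05,"y":1.48,"z":-1.7,"ax":0,"ay":0,"az":0,"grip":1},{"x":0.05,"y":1.48,"z":-2.2,"ax":0,"ay":0,"az":0,"grip":1},{"x":0.05,"y":1.48,"z":-2.4,"ax":0,"ay":0,"az":0,"grip":1},{"x":0.05,"y":1.48,"z":-2.5,"ax":0,"ay":0,"az":0,"grip":1}]'

```text
time_s: 14.67
ee_pos: [0.4443, 0.3637, 0.0645]
tcp_rot: [-0.002, 0.035, 0.999, -0.002]
contact_force: [-0.4, 0.1, -2.0]
grip_width: 0.0347
grip_force: 70.1
```

```bash
python3 - <<'E'
from h import *
s=snap('side','s5.png'); t=snap('top','t5.png')
o=np.hstack([cv2.resize(s[90:200,150:297],(400,300),interpolation=2),cv2.resize(t[140:275,20:200],(400,300),interpolation=2)]);cv2.imwrite('pics/v5.png',o[:,:,::-1])
print(state()['contact_force'],state()['wrist_torque'],state()['ee_pos'])
E
```

```text
[ 0.33376089 -1.16997509 -3.09477847] [ 0.03738563  0.04373592 -0.00149371] [0.44583123 0.36486061 0.06666484]
```

View pics/v5.png

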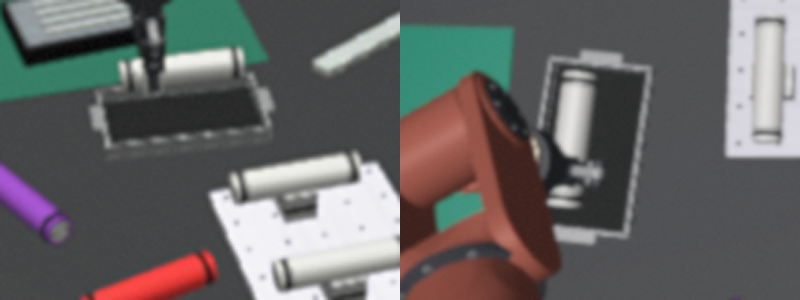

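The side crop shows the tube level above the tray, and the top crop shows it inside the tray outline with yaw matching. The apparent left shift is parallax from its height. Lowering.

>>> carry_out --rows '[{"x":0,"y":0,"z":-0.2,"ax":0,"ay":0,"az":0,"grip":1},{"x":0,"y":0,"z":-0.4,"ax":0,"ay":0,"az":0,"grip":1},{"x":0,"y":0,"z":-0.6,"ax":0,"ay":0,"az":0,"grip":1},{"x":0,"y":0,"z":-0.8,"ax":0,"ay":0,"az":0,"grip":1},{"x":0,"y":0,"z":-0.95,"ax":0,"ay":0,"az":0,"grip":1},{"x":0,"y":0,"z":-1.1,"ax":0,"ay":0,"az":0,"grip":1},{"x":0,"y":0,"z":-1.2,"ax":0,"ay":0,"az":0,"grip":1},{"x":0,"y":0,"z":-1.3,"ax":0,"ay":0,"az":0,"grip":1},{"x":0,"y":0,"z":-1.35,"ax":0,"ay":0,"az":0,"grip":1},{"x":0,"y":0,"z":-1.35,"ax":0,"ay":0,"az":0,"grip":1}]'

```text
time_s: 15.6
ee_pos: [0.446, 0.3655, 0.0131]
tcp_rot: [-0.0, 0.034, 0.999, -0.0]
contact_force: [0.4, -0.2, -3.0]
grip_width: 0.0344
grip_force: 70.1
```

>>> carry_out --rows '[{"x":0,"y":0,"z":-0.02,"ax":0,"ay":0,"az":0,"grip":1},{"x":0,"y":0,"z":-0.04,"ax":0,"ay":0,"az":0,"grip":1},{"x":0,"y":0,"z":-0.06,"ax":0,"ay":0,"az":0,"grip":1},{"x":0,"y":0,"z":-0.08,"ax":0,"ay":0,"az":0,"grip":1},{"x":0,"y":0,"z":-0.1,"ax":0,"ay":0,"az":0,"grip":1},{"x":0,"y":0,"z":-0.12,"ax":0,"ay":0,"az":0,"grip":1},{"x":0,"y":0,"z":-0.13,"ax":0,"ay":0,"az":0,"grip":1},{"x":0,"y":0,"z":-0.14,"ax":0,"ay":0,"az":0,"grip":1},{"x":0,"y":0,"z":-0.14,"ax":0,"ay":0,"az":0,"grip":1},{"x":0,"y":0,"z":-0.14,"ax":0,"ay":0,"az":0,"grip":1}]'

```text
time_s: 16.43
ee_pos: [0.4463, 0.3657, 0.0081]
tcp_rot: [-0.0, 0.034, 0.999, -0.0]
contact_force: [-0.3, -0.0, -2.5]
grip_width: 0.0344
grip_force: 70.1
```

>>> carry_out --rows '[{"x":0,"y":0,"z":-0.01,"ax":0,"ay":0,"az":0,"grip":1},{"x":0,"y":0,"z":-0.02,"ax":0,"ay":0,"az":0,"grip":1},{"x":0,"y":0,"z":-0.03,"ax":0,"ay":0,"az":0,"grip":1},{"x":0,"y":0,"z":-0.04,"ax":0,"ay":0,"az":0,"grip":1},{"x":0,"y":0,"z":-0.05,"ax":0,"ay":0,"az":0,"grip":1},{"x":0,"y":0,"z":-0.06,"ax":0,"ay":0,"az":0,"grip":1},{"x":0,"y":0,"z":-0.07,"ax":0,"ay":0,"az":0,"grip":1},{"x":0,"y":0,"z":-0.08,"ax":0,"ay":0,"az":0,"grip":1},{"x":0,"y":0,"z":-0.08,"ax":0,"ay":0,"az":0,"grip":1},{"x":0,"y":0,"z":-0.08,"ax":0,"ay":0,"az":0,"grip":1}]'

```text
time_s: 17.27
ee_pos: [0.4463, 0.3657, 0.0049]
tcp_rot: [-0.0, 0.034, 0.999, -0.0]
contact_force: [0.2, 0.5, -4.0]
grip_width: 0.0347
grip_force: 70.1
```

>>> carry_out --rows '[{"x":0,"y":0,"z":-0.01,"ax":0,"ay":0,"az":0,"grip":1},{"x":0,"y":0,"z":-0.02,"ax":0,"ay":0,"az":0,"grip":1},{"x":0,"y":0,"z":-0.03,"ax":0,"ay":0,"az":0,"grip":1},{"x":0,"y":0,"z":-0.04,"ax":0,"ay":0,"az":0,"grip":1},{"x":0,"y":0,"z":-0.05,"ax":0,"ay":0,"az":0,"grip":1},{"x":0,"y":0,"z":-0.05,"ax":0,"ay":0,"az":0,"grip":1},{"x":0,"y":0,"z":-0.05,"ax":0,"ay":0,"az":0,"grip":1},{"x":0,"y":0,"z":-0.05,"ax":0,"ay":0,"az":0,"grip":1},{"x":0,"y":0,"z":-0.05,"ax":0,"ay":0,"az":0,"grip":1},{"x":0,"y":0,"z":-0.05,"ax":0,"ay":0,"az":0,"grip":1}]'

```text
time_s: 18.1
ee_pos: [0.4465, 0.3657, 0.0045]
tcp_rot: [-0.0, 0.034, 0.999, -0.0]
contact_force: [-3.6, -2.1, 9.2]
grip_width: 0.0346
grip_force: 71.4
```

Contact at about 12 N, with the tube axis at roughly 22-23 mm as expected. Releasing and retreating.

>>> carry_out --rows '[{"x":0,"y":0,"z":0,"ax":0,"ay":0,"az":0,"grip":0.1},{"x":0,"y":0,"z":0.03,"ax":0,"ay":0,"az":0,"grip":-0.1},{"x":0,"y":0,"z":0.03,"ax":0,"ay":0,"az":0,"grip":-0.3},{"x":0,"y":0,"z":0.03,"ax":0,"ay":0,"az":0,"grip":-0.4},{"x":0,"y":0,"z":0.03,"ax":0,"ay":0,"az":0,"grip":-0.4},{"x":0,"y":0,"z":0.2,"ax":0,"ay":0,"az":0,"grip":-0.4},{"x":0,"y":0,"z":0.5,"ax":0,"ay":0,"az":0,"grip":-0.4},{"x":0,"y":0,"z":1,"ax":0,"ay":0,"az":0,"grip":-0.4},{"x":0,"y":0,"z":1.8,"ax":0,"ay":0,"az":0,"grip":-0.4},{"x":0,"y":0,"z":2.5,"ax":0,"ay":0,"az":0,"grip":-0.4}]'

```text
time_s: 18.93
ee_pos: [0.4462, 0.3656, 0.1048]
tcp_rot: [-0.0, 0.034, 0.999, -0.0]
contact_force: [1.0, 1.2, -0.2]
grip_width: 0.06
grip_force: 0.0
```

>>> carry_out --rows '[{"x":0,"y":0,"z":0.7,"ax":0,"ay":0,"az":0,"grip":-0.4},{"x":0,"y":0,"z":1.4,"ax":0,"ay":0,"az":0,"grip":-0.4},{"x":-0.3,"y":0.4,"z":2,"ax":0,"ay":0,"az":0,"grip":-0.4},{"x":-0.6,"y":0.9,"z":2.2,"ax":0,"ay":0,"az":0,"grip":-0.4},{"x":-0.9,"y":1.4,"z":2.4,"ax":0,"ay":0,"az":0,"grip":-0.4},{"x":-1.2,"y":1.9,"z":2.6,"ax":0,"ay":0,"az":0,"grip":-0.4},{"x":-1.5,"y":2.4,"z":2.6,"ax":0,"ay":0,"az":0,"grip":-0.4},{"x":-1.8,"y":2.9,"z":2.6,"ax":0,"ay":0,"az":0,"grip":-0.4},{"x":-2,"y":3.3,"z":2.6,"ax":0,"ay":0,"az":0,"grip":-0.4},{"x":-2,"y":3.3,"z":2.6,"ax":0,"ay":0,"az":0,"grip":-0.4}]'

```text
time_s: 19.77
ee_pos: [0.3646, 0.5006, 0.2085]
tcp_rot: [0.0, 0.033, 0.999, 0.002]
contact_force: [0.3, 0.0, -0.4]
grip_width: 0.0593
grip_force: 0.0
```

```bash
python3 - <<'E'
from h import *
s=snap('side','s6.png'); t=snap('top','t6.png')
o=np.hstack([cv2.resize(s[90:270,150:390],(400,300),interpolation=2),cv2.resize(t[60:270,60:340],(400,300),interpolation=2)]);cv2.imwrite('pics/v6.png',o[:,:,::-1])
E
```

```text
(no output)
```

View pics/v6.png

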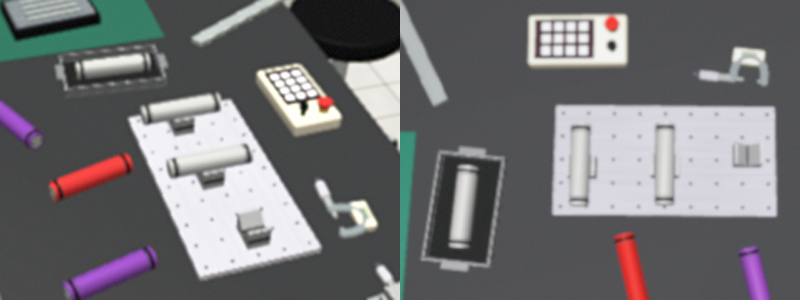

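The top crop shows the loose tube lying flat inside the tray at (463,205). L (580,165) and M (664,165) are level in their blocks, block R is empty, and the pendant and micrometer haven't moved.

```bash
python3 -c "
from h import *
print(manip.sign_off())"
```

```text
the job is handed in; nothing more can be done
None
```

The one tube that stayed down, in the rightmost V-block, now lies flat in the reject tray. The other two swung back and are level in their blocks, and the job is handed in, with no verdict returned.

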